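# Prop the cooler's lid open and clear it for defrosting

## Task

The little reagent cooler is to be defrosted: swing its lid right back, swing the orange-sleeved prop rod up and lower the lid so that the ball of the rod sits in the holding hole under the lid's lug and carries the lid. Only when the lid is propped, take the last cartridge out of the cooler and stand it upright on the white foam pad, beside the one already there. Leave the lid propped, and do not shift the other cartridge, the timer or the label roll.

Things in the scene. Friction and masses are not known exactly. Their poses are not given: they have to be found in the camera images.
- cooler: The fixed white bench-top reagent cooler: 250 mm deep (x), 300 wide (y), 100 high; origin under its centre, x to its rear (its front faces the robot), y to its left, z up. The open well under the lid spans x -0.111 to 0.046, y -0.136 to 0.136; its floor is 14 mm above the bench, its rim 100 mm; walls 14 mm. Behind the well is a closed machine compartment, as high as the rim. On the right outside (y = -0.190, so 40 mm off the side wall) lies the prop rod.
- lid (a joint): Angle of the grey lid: 0 closed, grows as the front edge rises, stop at 1.66 (leaning back, where it stays by itself). About 0.6 kg; a soft-close damper: forward of upright (1.57) it sinks shut by itself, at about 0.2 rad/s near the propped angle and faster lower down. It is about 1.27 when propped on the rod.
- lid_hinge (a point): Middle of the lid's hinge line, at the cooler's x 0.062, z 0.100; the line runs along the cooler's y.
- lid_handle (a point): Middle of the handle on the front edge of the lid: a round black sleeve, 16 mm thick and 100 long, that turns freely on a steel bar along the cooler's y, so that it can stay gripped while the lid swings; 32 mm clear gap between sleeve and lid edge. 0.230 m from the hinge line, 12 mm above the underside plane of the lid (which holds the hinge line). The lid is 300 mm wide and 24 mm thick and reaches 0.190 m from the hinge line.
- holding_hole (a point): Where the centre of the rod's ball sits when seated in the holding hole. The hole opens in the underside of the dark steel lug on the right edge of the lid, square to the lid: 20 mm wide, 14 mm deep, mouth chamfered to 30 mm. The point is 0.108 m from the hinge line towards the handle, 3 mm above the lid's underside plane (7 mm inside the lug's face), in the plane of the rod. Propped, it is 0.029 m in front of the hinge line and 0.104 m above it.
- prop_rod (a joint): Angle of the prop rod about its pivot: 0 stowed (pointing to the cooler's rear, level), grows as the ball end rises, up to 1.9. A stiff pivot holds the rod wherever it is left. It is about 0.81 when seated; the hole's chamfer catches the ball within about 0.04 rad of that.
- rod_pivot (a point): Pivot of the prop rod, at the cooler's x -0.088, y -0.190, z 0.078; the rod swings upright, in the cooler's x-z plane.
- rod_grip (a point): Middle of the orange sleeve, 14 mm thick and 64 mm long, on the rod, 0.094 m from the pivot: the place to grip the rod, 33 mm clear of the cooler's side wall.
- rod_tip (a point): Centre of the black ball, 14 mm across, at the free end of the rod, 0.175 m from the pivot.
- cartridge: The reagent cartridge to take out (it stands in the cooler's well, on its floor): white box with blue top, 90 mm long (x), 42 wide (y), 53 high, with a blue grip bar on top: 12 mm thick (y), 64 long (x), its top 82 mm and its lower edge 65 mm above the cartridge's underside; origin in the middle of the underside, z up. 0.10 to 0.20 kg.
- foam_pad: White foam tray lying upside down as a flat pad to the left of the cooler, with the other cartridge on it (the empty one at the right is not meant), fixed: 170 x 170 x 28 mm; origin in the middle of its underside, axes along its edges.
- cartridge_out: A second cartridge like the first, standing loose on the foam pad, to be left where it is; origin in the middle of its underside, x along its length.
- bench_timer: White count-down timer lying loose on the bench to the right of the cooler, 64 x 64 x 22 mm; leave alone. Origin under its centre.
- label_roll: Loose roll of labels, 58 mm across, 24 high, to the right of the cooler; leave alone. Origin under its centre.

How it is judged (in metres and radians):
On the way, in this order (a step that is already met when the one before it is completed fails the run):
1. the lid is swung right back (value of joint lid above 1.45 rad), for 0.2 s.
2. the ball of the rod sits in the holding hole and carries the lid, with the hand off (distance between rod_tip and holding_hole below 0.008 m and value of joint lid between 1.1 and 1.4 rad and contact force between the fingers and anything else below 0.5 N), for 0.3 s.
3. the cartridge stands on the foam pad (x of cartridge in the frame of foam_pad between -0.075 and 0.075 m and y of cartridge in the frame of foam_pad between -0.075 and 0.075 m and z of cartridge in the frame of foam_pad between 0.022 and 0.034 m and angle between cartridge's own z axis and vertical below 0.1 rad), for 0.2 s.
At the end, for the whole second after the job is handed in: The lid rests on the prop rod, the rod's ball within 8 mm of its seat in the holding hole; the cartridge stands upright (within 0.1 rad) and at rest on the foam pad, its centre within 75 mm of the pad's centre along both edges, and is let go (all of step 3 and distance between rod_tip and holding_hole below 0.008 m and value of joint lid between 1.1 and 1.4 rad and linear speed of cartridge below 0.02 m/s and velocity of joint lid above -0.05 rad/s); the robot touches nothing.
It fails at once if the cartridge is moved while the lid is not propped (distance of cartridge from where it was at the start of the episode above 0.04 m and distance between rod_tip and holding_hole above 0.02 m).
It fails at once if the cartridge on the pad is shifted by more than 20 mm or tipped (distance of cartridge_out from where it was at the start of the episode above 0.02 m or angle between cartridge_out's own z axis and vertical above 0.3 rad).
It fails at once if the timer or the label roll is shifted by more than 30 mm (distance of any of bench_timer, label_roll from where it was at the start of the episode above 0.03 m).
It also fails if it takes over 72 s, if anything falls off the work surface, if the arm or the gripper's body presses on something with over 40 N, if the wrist force passes 120 N, or if a joint passes its speed limit or range.

## Robot

A 6-joint arm with a two-finger parallel gripper is mounted at the origin on a cart in front of the work surface, level with it; the furniture and walls round the work are solid. World frame = base frame: x ahead of the robot, y to its left, z up, the work surface at z = 0. Lengths are in mm, angles in rad, forces in N, time in s.
With the tool pointing down it reaches from about 275 to 750 mm from the base axis. Payload 10.2 kg.
Tool frame: the origin (TCP) lies at the very end of the fingers, on their centre line; the grasp point (between the pads) lies 19 mm behind it (ctrl.hold_point_z is the distance from the TCP to the grasp point, in mm); z points along the fingers, y is the direction in which the jaws open and shut (so a half turn about z gives the same grasp; the last joint's range is limited). The gripper opens to 85 mm and grips with 20 to 120 N. Pads are 22 mm wide; open, the fingers measure 114 mm over their backs; the gripper's body (76 mm by 85 mm) begins 54 mm behind the grasp point. The pads swing forward as they close: fully open they stand 13 mm farther back than shut.
Start: joints at [0.995, 0.313, 1.498, -0, 1.331, -0.223], TCP at [181.414, 492.666, 231.294] pointing down, gripper open.
Joint ranges: [-2.94, 2.94], [-0.97, 2.17], [0.19, 2.56], [-1.23, 4.37], [0.02, 3.11], [-2.88, 2.88]. Speed limits (rad/s): [2.39, 2.39, 3.01, 3.14, 3.14, 3.14].

## Interface

Orientations are given as a unit quaternion [w, x, y, z].
In Python, from rig import readout, cams, workorder, spotter, ctrl gives the robot as it stands.
- The arm moves only by the tool step_arm, never from a script. Its argument "plan" is text: rows parted by semicolons, each of 5 numbers parted by spaces: the shift along the tool's x, y, z in cm, then the turn about the tool's z in degrees, then the opening in per cent of the stroke, from 0 (shut) to 100 (fully open). In form: x y z twist gripper; .... A call has 1 to 10 rows; each row is the pose to reach, as a shift and turn from the pose commanded when the call began, along the tool's axes at that moment; what a row does not reach only later rows make up. A row lasts 1/10 s, in which the tool goes at most 50 mm and 8.59 degrees, less where a joint would pass 70% of its speed; a pose out of reach is approached as far as the arm can. A call with a gripper value outside its range is refused whole. The fingers move at their own pace and stop on an object; "grip_force" is the grip in N (left out, the last holds). Time passes only in rows, so rows that repeat a pose let the fingers close. It gives the time, the measured TCP pose, the force and the opening at its end, in the units of the state.
- readout.sense(): the state, without advancing time (a new reading comes with each control period).
- cams.capture(name): name is "scene" or "side" or "wrist"; returns (picture, depth): 384x512x3 uint8, red, green, blue; 384x512 float32, mm along the optical axis (not along the pixel's ray), 0 where there is no reading.
- cams.camera_info(name): a dict with "vfov" (degrees; the focal length in pixels is half the picture's height over the tangent of half this angle, whatever the lens; pixels are square), "cx", "cy" (the principal point, pixels), "rvec" (rotation vector, rad) and "tvec" (3), from world to camera coordinates, as OpenCV has them. Camera axes: x right, y down, z forward; pixel columns grow to the right and rows downward; lengths in mm; the calibration is good to about 2 mm. A picture is of the moment at which its call begins: read the wrist's pose just before it. camera_info takes no time and is no camera call; for the wrist camera it gives the pose at the moment of the call.
- workorder.finish_job(): hands the job in, once; it reports no verdict.
Trained networks look in the newest picture that a camera, given by its name, has taken for a name from the list of things; names that differ only in an ending like _2 or _b are one class to them, and where a whole thing is asked for, a point or a joint stands for the part that bears it (a point fixed in the world has none). Each returns a list of dicts, best first, with "conf" (0 to 1); they miss things now and then, are a little off and sometimes report something else, mostly with a low value. They report only what shows in the picture. A call takes as long as a camera call.
- spotter.regions_of(camera, target): "pixels" (384x512 bool, what is visible of it) and "extent" ([centre column, centre row, width, height] in pixels, round what is visible of it).
The state is a dict: "time_s": time; "joints": joint angles; "dq": joint speeds; "tau": joint torques, N m; "eef_pos": TCP position; "ee_rot": TCP orientation; "force": force on the tool from outside, world axes, zero at the start; "wrist_torque": the same for the moment, N m; "grip_width": opening from 0.0 (shut) to 1.0 (fully open).
Only numpy, scipy, OpenCV 4.12 (cv2) and the standard library are available. Lean on these libraries where they do the work, as an engineer would, in place of code of your own. Each camera call takes 0.05 s, during which the arm holds its last target. There are 200 camera calls.

## Working session

There is one attempt and no reset: what is moved stays moved. The work goes in short steps, Python scripts to look and compute and a tool call to move; the robot and the scene stay as the last step left them, time stands still between calls to the robot, and variables do not carry over. Pictures are saved under pics/ and viewed, about 8 in all and at most 12, crops included, and the job is handed in when it is done.

Besides the shell and the picture viewer there is one more tool, called after "Request:" as name(argument=value, ...), one argument or row to a line, values as JSON. step_arm: Moves the arm, as the interface text tells. Its arguments: {"type":"object","properties":{"plan":{"type":"string"},"grip_force":{"type":"number"}},"required":["plan"]}

```bash
mkdir -p pics; ls
cat > h.py <<'E'
import numpy as np, cv2
from rig import readout, cams, workorder, spotter, ctrl
def cap(n):
    info=cams.camera_info(n); rgb,d=cams.capture(n); return rgb,d,info
def world(d,info,mask=None):
    h,w=d.shape; f=h/2/np.tan(np.radians(info['vfov'])/2)
    v,u=np.nonzero((d>0) if mask is None else (mask&(d>0)))
    z=d[v,u]; P=np.c_[(u-info['cx'])/f*z,(v-info['cy'])/f*z,z]
    R=cv2.Rodrigues(np.array(info['rvec'],float))[0]
    return (P-np.array(info['tvec']).ravel())@R, u, v
def save(n,rgb): cv2.imwrite('pics/'+n+'.png',rgb[:,:,::-1])
E
python3 - <<'E'
from h import *
print(readout.sense())
ims=[]
for c in ['scene','side']:
    rgb,d,i=cap(c); save(c+'0',rgb); print(c,i)
    for t in ['cooler','lid_handle','rod_grip','rod_tip','cartridge','foam_pad','cartridge_out','bench_timer','label_roll','lid','prop_rod']:
        for r in spotter.regions_of(c,t)[:2]:
            P,_,_=world(d,i,r['pixels'])
            if len(P): print(t,round(r['conf'],2),np.round(r['extent']),len(P),np.median(P,0).round(),P.min(0).round(),P.max(0).round())
E
```

```text
pics
{'time_s': 0.0, 'joints': array([ 9.94629290e-01,  3.13454815e-01,  1.49845190e+00,  2.09050930e-05,
        1.33100882e+00, -2.23383776e-01]), 'dq': array([ 0.00013431,  0.00028225, -0.00076044,  0.00011568,  0.00108376,
        0.00149948]), 'tau': array([-3.91747235e-04, -4.12252343e+01, -2.59744102e+01, -2.20333741e-04,
        4.15917064e-03,  4.02602410e-06]), 'eef_pos': array([181.24449636, 492.4417138 , 230.72704061]), 'ee_rot': array([-2.66790322e-04,  1.75480756e-01,  9.84482639e-01, -6.05330695e-04]), 'force': array([-0.03691731, -0.16166374, -0.65832687]), 'wrist_torque': array([ 0.02112461, -0.01010388, -0.00672427]), 'grip_width': 1.001917196495842}
scene {'vfov': 51.06472182623508, 'cx': 255.7008770474448, 'cy': 190.2583285136584, 'rvec': array([ 2.08826072, -0.67338791,  0.33745511]), 'tvec': array([-458.65854126,  266.66721967, 1195.1933264 ])}
cooler 0.66 [366. 262.  20.  15.] 290 [ 667. -419.   21.] [ 643. -444.   -3.] [ 703. -388.   27.]
cooler 0.56 [290. 216. 116.  88.] 6448 [ 558. -175.  117.] [ 438. -332.   -9.] [856. 201. 131.]
lid_handle 0.76 [282. 208. 
[... 1923 characters left out ...]
  -2.] [693. 181. 132.]
foam_pad 0.96 [212. 177.  52.  32.] 901 [497. 297.  24.] [428. 246.  -9.] [628. 431.  64.]
cartridge_out 0.9 [210. 164.  23.  23.] 424 [528. 329.  71.] [483. 305.  21.] [578. 431. 112.]
bench_timer 0.85 [280. 326.  25.  24.] 485 [ 547. -424.   16.] [ 513. -454.   -6.] [ 589. -373.   25.]
label_roll 0.74 [320. 310.  20.  23.] 353 [ 673. -420.   20.] [ 645. -446.   -6.] [ 713. -368.   30.]
label_roll 0.45 [211. 164.  21.  25.] 435 [529. 329.  70.] [482. 305.  -3.] [595. 485. 112.]
lid 0.83 [260. 234.  92.  85.] 4450 [ 576. -153.  123.] [ 440. -335.   -3.] [693. 178. 132.]
prop_rod 0.52 [293. 271.  60.  18.] 150 [ 646. -301.   81.] [ 535. -315.   69.] [ 721. -290.   92.]
```

Run:
```python
from h import *
allP=[]
for c in ['scene','side']:
    rgb,d,i=cap(c)
    big=cv2.resize(rgb[100:360,130:430],None,fx=2.6,fy=2.2,interpolation=cv2.INTER_CUBIC); save('crop_'+c,big)
    P,u,v=world(d,i)
    C=rgb[v,u].astype(int)
    def rect(s,name):
        Q=P[s]
        if len(Q)<5: print(c,name,'few',len(Q)); return
        r=cv2.minAreaRect(Q[:,:2].astype(np.float32)); print(c,name,len(Q),np.round(r[0],1),np.round(r[1],1),round(r[2],2),'z',np.median(Q[:,2]).round(1), 'box',cv2.boxPoints(r).round().tolist())
    box=(P[:,0]>400)&(P[:,0]<800)&(P[:,1]>-350)&(P[:,1]<60)
    rect(box&(P[:,2]>119)&(P[:,2]<127)&(P[:,0]>480),'lidtop')
    orange=(C[:,0]>170)&(C[:,2]<80)&(C[:,0]-C[:,1]>60)&(C[:,1]-C[:,2]>20)&box
    rect(orange,'orange')
    dark=(C.max(1)<60)&box
    hd=dark&(P[:,0]<500)&(P[:,2]>100); rect(hd,'handle')
    ball=dark&(P[:,1]<-270)&(P[:,2]>40)&(P[:,0]>600); rect(ball,'ball')
    pb=(P[:,0]>400)&(P[:,0]<640)&(P[:,1]>220)&(P[:,1]<480)
    rect(pb&(P[:,2]>22)&(P[:,2]<34),'pad')
    rect(pb&(P[:,2]>75),'outbar'); rect(pb&(P[:,2]>45)&(P[:,2]<60),'outtop')
```

```text
scene lidtop 2822 [ 582.5 -144.7] [188.6 363.3] 4.6 z 123.9 box [[474.0, 29.0], [503.0, -333.0], [691.0, -318.0], [662.0, 44.0]]
scene orange 33 [ 674.9 -286. ] [73.5 21.8] 34.88 z 83.1 box [[638.0, -298.0], [651.0, -316.0], [711.0, -274.0], [699.0, -256.0]]
scene handle 78 [ 445.9 -124. ] [ 9.9 95.4] 4.08 z 116.2 box [[438.0, -77.0], [444.0, -172.0], [454.0, -171.0], [447.0, -76.0]]
scene ball 11 [ 664.4 -312.6] [125.6   8.3] 15.35 z 80.9 box [[603.0, -325.0], [605.0, -333.0], [726.0, -300.0], [724.0, -292.0]]
scene pad 600 [522.  347.6] [171.4 174. ] 10.79 z 25.9 box [[422.0, 417.0], [454.0, 246.0], [622.0, 278.0], [590.0, 449.0]]
scene outbar 165 [530.1 338.2] [85.4 38.6] 13.89 z 82.9 box [[484.0, 347.0], [493.0, 309.0], [576.0, 330.0], [567.0, 367.0]]
scene outtop 76 [527.2 321.9] [40.7 94.3] 83.99 z 52.5 box [[478.0, 307.0], [572.0, 297.0], [576.0, 337.0], [482.0, 347.0]]
side lidtop 3183 [ 582.4 -145.6] [187.6 364.2] 4.7 z 123.6 box [[474.0, 28.0], [504.0, -335.0], [691.0, -319.0], [661.0, 44.0]]
side orange 57 [ 647.8 -301.5] [48.1 17.1] 9.4 z 83.4 box [[623.0, -297.0], [626.0, -314.0], [673.0, -306.0], [670.0, -289.0]]
side handle 68 [ 449.2 -122.2] [11.9 90.8] 4.32 z 116.9 box [[440.0, -77.0], [447.0, -168.0], [459.0, -167.0], [452.0, -77.0]]
side ball few 0
side pad 645 [523.6 345. ] [169.9 176.4] 8.98 z 26.0 box [[426.0, 419.0], [453.0, 245.0], [621.0, 271.0], [594.0, 445.0]]
side outbar 188 [530.5 337.5] [85.7 43.3] 17.55 z 83.0 box [[483.0, 345.0], [496.0, 304.0], [578.0, 330.0], [565.0, 371.0]]
side outtop 72 [529.  321.1] [36. 93.] 86.61 z 53.2 box [[482.0, 306.0], [574.0, 300.0], [577.0, 336.0], [484.0, 342.0]]
```

View pics/crop_scene.png

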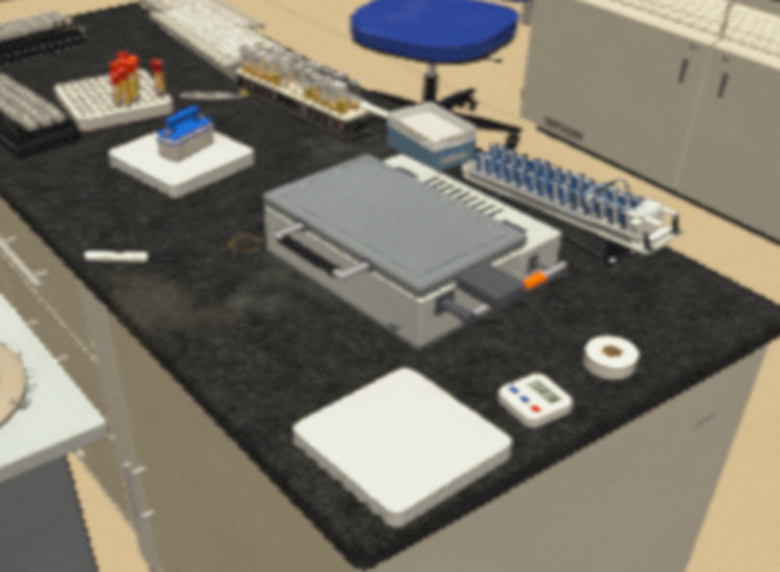

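View pics/crop_side.png

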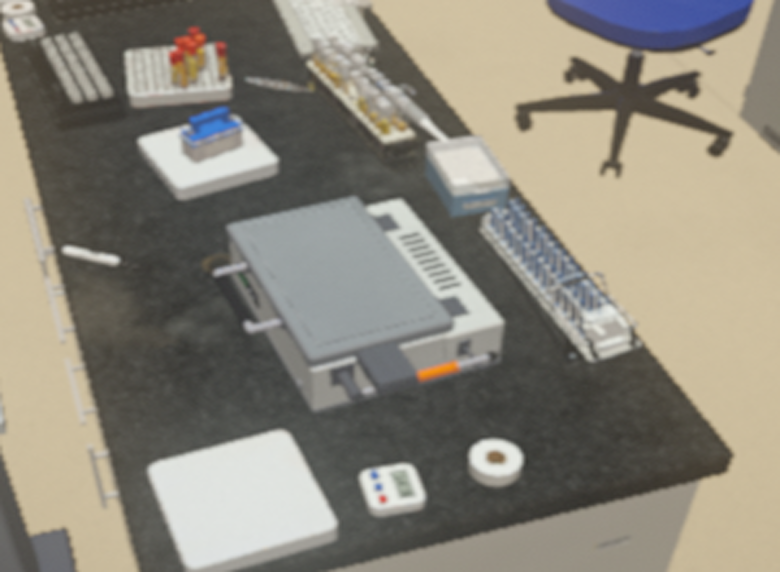

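Both views agree: the cooler is at about (614, -110) with yaw 4.6°, the handle is at about (447, -123, 112), and the rod lies on the right, half under the lug. The pad is at about (523, 346).

```bash
cat >> h.py <<'E'
from scipy.spatial.transform import Rotation as Rn
O=np.array([613.6,-110.3]); YAW=np.radians(4.6)
def cw(x,y,z):  # cooler mm -> world
    c,s=np.cos(YAW),np.sin(YAW); return np.array([O[0]+c*x-s*y,O[1]+s*x+c*y,z])
def rod(a,r=94): return cw(-88+r*np.cos(a),-190,78+r*np.sin(a))
def lidp(t,r=230,n=12,y=0): return cw(62-r*np.cos(t)+n*np.sin(t),y,100+r*np.sin(t)+n*np.cos(t))
def pose():
    s=readout.sense(); q=s['ee_rot']; return s,np.array(s['eef_pos']),Rn.from_quat([q[1],q[2],q[3],q[0]]).as_matrix()
def rows(targets,yaw=None):
    """targets: TCP world points; yaw deg of jaw axis (mod 180)"""
    s,p,R=pose(); cur=np.degrees(np.arctan2(R[1,1],R[0,1]))
    tw=0 if yaw is None else ((cur-yaw+90)%180)-90
    print('t',round(s['time_s'],2),'tcp',p.round(1),'yaw',cur.round(2),'tilt',R[:,2].round(4),'q6',round(s['joints'][5],2),'grip',round(float(s['grip_width']),3),'F',np.round(s['force'],1))
    for t in targets: print(np.round(R.T@(np.array(t)-p)/10,2),round(tw,1),'->',np.round(t,1))
E
python3 - <<'E'
from h import *
h=lidp(0); print(h)
rows([[h[0],h[1],200],[h[0],h[1],93]],4.6)
E
```

```text
[ 446.14114842 -123.77341929  112.        ]
t 1.3 tcp [181.4 492.7 231.3] yaw 69.79 tilt [-0. -0. -1.] q6 -0.22 grip 1.001 F [ 0.4  0.4 -0.3]
[-46.14 -48.7    3.13] 65.2 -> [ 446.1 -123.8  200. ]
[-46.14 -48.7   13.83] 65.2 -> [ 446.1 -123.8   93. ]
```

Request:
step_arm(
  plan="-46.1 -48.7 3.1 65.2 45;-46.1 -48.7 3.1 65.2 45;-46.1 -48.7 3.1 65.2 45;-46.1 -48.7 3.1 65.2 45;-46.1 -48.7 3.1 65.2 45;-46.1 -48.7 3.1 65.2 45;-46.1 -48.7 3.1 65.2 45;-46.1 -48.7 3.1 65.2 45;-46.1 -48.7 3.1 65.2 45;-46.1 -48.7 3.1 65.2 45",
  grip_force=30,
)

```text
time_s: 2.3
eef_pos: [378.7, 31.5, 208.5]
ee_rot: [0.0, 0.678, 0.735, 0.0]
force: [0.9, 1.1, -0.4]
grip_width: 0.451
```

Run:
```python
from h import *
h=lidp(0)
rows([[h[0],h[1],200],[h[0],h[1],93]],4.6)
```

```text
t 2.3 tcp [378.7  31.5 208.5] yaw 4.56 tilt [ 1.1e-03 -1.0e-04 -1.0e+00] q6 -0.31 grip 0.451 F [ 0.9  1.1 -0.4]
[-16.02   5.49   0.85] -0.0 -> [ 446.1 -123.8  200. ]
[-16.01   5.48  11.55] -0.0 -> [ 446.1 -123.8   93. ]
```

Request:
step_arm(
  plan="-16 5.5 0.8 0 45;-16 5.5 0.8 0 45;-16 5.5 0.8 0 45;-16 5.5 0.8 0 45;-16 5.5 0.8 0 45;-16 5.5 0.8 0 45",
)

```text
time_s: 2.9
eef_pos: [445.6, -121.0, 200.1]
ee_rot: [-0.0, 0.678, 0.735, 0.0]
force: [-0.3, -0.4, 0.6]
grip_width: 0.451
```

Run:
```python
from h import *
h=lidp(0)
rows([[h[0],h[1],200],[h[0],h[1],93]],4.6)
rgb,d,i=cap('wrist'); save('w1',rgb)
P,u,v=world(d,i); C=rgb[v,u].astype(int)
def rect(s,n):
    r=cv2.minAreaRect(P[s][:,:2].astype(np.float32)); print(n,s.sum(),np.round(r[0],1),np.round(r[1],1),round(r[2],2),P[s][:,2].max().round(1))
rect((C.max(1)<60)&(P[:,2]>105)&(P[:,2]<128)&(P[:,0]<470)&(P[:,0]>425),'handle')
rect((P[:,2]>120)&(P[:,2]<128)&(P[:,0]>474)&(P[:,1]>-255),'lid')
```

```text
t 2.9 tcp [ 445.6 -121.   200.1] yaw 4.57 tilt [-5.e-04  5.e-04 -1.e+00] q6 -0.6 grip 0.451 F [-0.3 -0.4  0.6]
[-0.28  0.03  0.01] -0.0 -> [ 446.1 -123.8  200. ]
[-0.29  0.04 10.71] -0.0 -> [ 446.1 -123.8   93. ]
handle 2100 [ 450.8 -120.8] [ 17.5 100.5] 4.3 119.6
lid 57441 [ 568.4 -118.2] [161.  326.2] 19.04 127.2
```

View pics/w1.png

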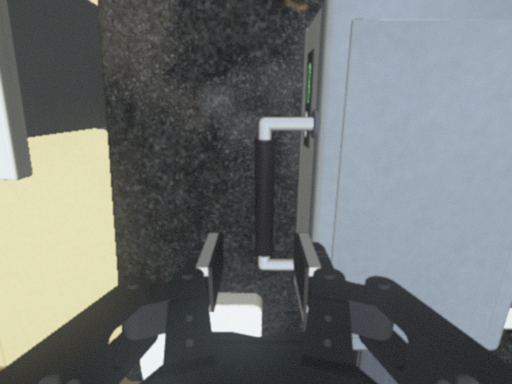

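Request:
step_arm(
  plan="0.1 0.4 4 0 45;0.1 0.4 8 0 45;0.1 0.4 10.7 0 45;0.1 0.4 10.7 0 45;0.1 0.4 10.7 0 0;0.1 0.4 10.7 0 0;0.1 0.4 10.7 0 0;0.1 0.4 10.7 0 0;0.1 0.4 10.7 0 0",
  grip_force=30,
)

```text
time_s: 3.85
eef_pos: [450.5, -120.1, 94.9]
ee_rot: [0.001, 0.678, 0.735, 0.001]
force: [-1.2, 3.3, 8.1]
grip_width: 0.178
```

```bash
sed -i 's/^O=.*/O=np.array([616,-109.0]); YAW=np.radians(4.5)/' h.py
python3 - <<'E'
from h import *
s,p,R=pose(); b=lidp(0)
rows([p+lidp(t)-b for t in np.linspace(.15,1.65,11)])
E
```

```text
t 3.85 tcp [ 450.5 -120.1   94.9] yaw 4.59 tilt [ 2.5e-03 -8.0e-04 -1.0e+00] q6 -0.59 grip 0.178 F [-1.2  3.3  8.1]
[-0.    0.45 -3.42] 0 -> [ 454.9 -119.7  129.1]
[-0.01  1.4  -6.74] 0 -> [ 464.3 -119.   162.3]
[-0.01  2.84 -9.88] 0 -> [ 478.6 -117.9  193.7]
[ -0.02   4.73 -12.77] 0 -> [ 497.3 -116.4  222.7]
[ -0.03   7.03 -15.34] 0 -> [ 520.2 -114.6  248.5]
[ -0.03   9.69 -17.54] 0 -> [ 546.7 -112.5  270.5]
[ -0.04  12.64 -19.32] 0 -> [ 576.1 -110.2  288.4]
[ -0.05  15.84 -20.63] 0 -> [ 607.9 -107.7  301.6]
[ -0.05  19.19 -21.46] 0 -> [ 641.3 -105.1  309.9]
[ -0.06  22.62 -21.77] 0 -> [ 675.5 -102.4  313.2]
[ -0.06  26.07 -21.57] 0 -> [709.9 -99.7 311.2]
```

Request:
step_arm(
  plan="0 0.15 -1.7 0 0;0 0.45 -3.4 0 0;0 0.85 -5.1 0 0;0 1.4 -6.7 0 0;0 2.05 -8.3 0 0;0 2.8 -9.9 0 0;0 3.7 -11.35 0 0;0 4.7 -12.8 0 0;0 5.85 -14.1 0 0;0 7 -15.3 0 0",
  grip_force=40,
)

```text
time_s: 4.85
eef_pos: [519.0, -114.7, 247.5]
ee_rot: [-0.0, 0.678, 0.735, -0.001]
force: [-4.0, -2.5, -2.2]
grip_width: 0.17
```

Run:
```python
from h import *
s,p,R=pose(); b=lidp(.75)
print(p-lidp(0.75))
b0=np.array([450.5,-120.1,94.9])-lidp(0)
rows([b0+lidp(t) for t in np.linspace(.825,1.65,12)])
```

```text
[  0.7783131    2.02784845 -18.01286471]
t 4.85 tcp [ 519.  -114.7  247.5] yaw 4.58 tilt [-0.0018 -0.001  -1.    ] q6 -0.52 grip 0.17 F [-4.  -2.5 -2.2]
[-0.01  1.4  -1.25] 0 -> [ 533.  -113.6  260. ]
[-0.01  2.77 -2.3 ] 0 -> [ 546.6 -112.5  270.5]
[-0.01  4.21 -3.25] 0 -> [ 561.  -111.4  280. ]
[-0.01  5.72 -4.09] 0 -> [ 576.1 -110.2  288.4]
[-0.02  7.29 -4.82] 0 -> [ 591.7 -109.   295.6]
[-0.02  8.91 -5.42] 0 -> [ 607.9 -107.7  301.6]
[-0.02 10.56 -5.91] 0 -> [ 624.4 -106.4  306.4]
[-0.03 12.25 -6.26] 0 -> [ 641.2 -105.1  309.9]
[-0.03 13.96 -6.49] 0 -> [ 658.3 -103.7  312.2]
[-0.03 15.69 -6.59] 0 -> [ 675.5 -102.4  313.2]
[-0.03 17.42 -6.56] 0 -> [ 692.7 -101.   312.8]
[-0.03 19.14 -6.4 ] 0 -> [709.9 -99.7 311.2]
```

Request:
step_arm(
  plan="0 1.3 -1.2 0 0;0 2.7 -2.25 0 0;0 4.1 -3.2 0 0;0 5.6 -4.0 0 0;0 7.2 -4.75 0 0;0 8.8 -5.35 0 0;0 10.5 -5.85 0 0;0 12.2 -6.2 0 0;0 13.9 -6.45 0 0;0 15.6 -6.55 0 0",
)

```text
time_s: 5.85
eef_pos: [675.3, -102.6, 313.4]
ee_rot: [0.001, 0.679, 0.735, -0.0]
force: [-1.2, -3.7, 0.2]
grip_width: 0.173
```

Run:
```python
from h import *
b0=np.array([450.5,-120.1,94.9])-lidp(0)
rows([b0+lidp(t) for t in (1.5,1.55,1.6,1.65,1.68)])
print(readout.sense()['joints'])
```

```text
t 5.85 tcp [ 675.3 -102.6  313.4] yaw 4.54 tilt [ 0.0012 -0.0018 -1.    ] q6 -0.4 grip 0.173 F [-1.2 -3.7  0.2]
[0.02 0.02 0.02] 0 -> [ 675.5 -102.4  313.2]
[0.02 1.17 0.03] 0 -> [ 687.  -101.5  313.1]
[0.02 2.32 0.1 ] 0 -> [ 698.4 -100.6  312.5]
[0.02 3.47 0.22] 0 -> [709.9 -99.7 311.2]
[0.01 4.15 0.32] 0 -> [716.7 -99.2 310.2]
[-3.21340457e-01  6.74338307e-01  7.37133444e-01 -1.35393248e-03
  1.72838356e+00 -4.00775316e-01]
```

Request:
step_arm(
  plan="0 1.2 0 0 0;0 2.3 0.1 0 0;0 3.4 0.2 0 0;0 3.6 0.2 0 0;0 3.6 0.2 0 0;0 3.6 0.2 0 45;0 3.6 0.2 0 45;0 3.6 0.2 0 45;0 3.6 -3 0 45;0 3.6 -6 0 45",
)

```text
time_s: 6.85
eef_pos: [710.3, -98.8, 372.4]
ee_rot: [-0.001, 0.678, 0.735, -0.0]
force: [-0.3, -0.6, 1.5]
grip_width: 0.45
```

Run:
```python
from h import *
g=rod(0); print(g)
rows([[g[0]-60,g[1],360],[g[0],g[1],200],[g[0],g[1],60]],94.5)
rows([g],-85.5)
for c in ['scene','side']:
    rgb,d,i=cap(c); save(c+'2',cv2.resize(rgb[100:360,130:430],None,fx=2.5,fy=2.2,interpolation=cv2.INTER_CUBIC))
    P,u,v=world(d,i); C=rgb[v,u].astype(int)
    s=(C[:,0]>150)&(C[:,2]<90)&(C[:,0]-C[:,1]>50)&(C[:,1]-C[:,2]>15)&(P[:,0]>580)&(P[:,0]<700)&(P[:,1]<-280)&(P[:,1]>-330)&(P[:,2]>70)
    r=cv2.minAreaRect(P[s][:,:2].astype(np.float32)); print(c,s.sum(),r,P[s].min(0),P[s].max(0),np.median(P[s],0))
    s=(P[:,2]>93)&(P[:,2]<106)&(P[:,0]<610)&(P[:,0]>450)&(P[:,1]<80)&(P[:,1]>-300)
    print('rim',cv2.minAreaRect(P[s][:,:2].astype(np.float32)))
    b=(C[:,2]-C[:,0]>60)&(P[:,2]>20)&(P[:,2]<110)&(P[:,0]>480)&(P[:,0]<670)&(P[:,1]<60)&(P[:,1]>-270)
    for lo in (0,80):
        q=P[b&(P[:,2]>lo)]
        if len(q)>3: print('blue',lo,len(q),np.median(q,0),cv2.minAreaRect(q[:,:2].astype(np.float32)),q[:,2].min(),q[:,2].max())
```

```text
[ 636.88873219 -297.94353883   78.        ]
t 6.85 tcp [710.3 -98.8 372.4] yaw 4.6 tilt [-2.e-03  8.e-04 -1.e+00] q6 -0.38 grip 0.45 F [-0.3 -0.6  1.5]
[-18.79 -14.89   1.25] -89.9 -> [ 576.9 -297.9  360. ]
[-19.28  -8.88  17.24] -89.9 -> [ 636.9 -297.9  200. ]
[-19.3   -8.85  31.24] -89.9 -> [ 636.9 -297.9   60. ]
t 6.85 tcp [710.3 -98.8 372.4] yaw 4.6 tilt [-2.e-03  8.e-04 -1.e+00] q6 -0.38 grip 0.45 F [-0.3 -0.6  1.5]
[-19.29  -8.85  29.44] -89.9 -> [ 636.9 -297.9   78. ]
scene 75 ((636.8153076171875, -299.9140319824219), (69.2633285522461, 15.22228717803955), 4.2340168952941895) [ 602.47154381 -309.28813852   76.23891795] [ 671.22913386 -289.93152738   87.37312116] [ 638.61687251 -301.51308077   83.28601771]
rim ((546.9900512695312, -116.02694702148438), (127.2397232055664, 307.7146301269531), 0.7180525660514832)
blue 0 183 [ 561.75025017 -103.0627031    71.86261314] ((588.2255859375, -79.74455261230469), (128.46389770507812, 56.73948287963867), 46.0137825012207) 20.340323420165863 97.15451425308198
blue 80 80 [ 555.06904589 -101.34589881   92.06208517] ((556.9230346679688, -98.99169921875), (62.84091567993164, 15.387364387512207), 7.71717643737793) 80.01224465605503 97.15451425308198
side 91 ((639.935302734375, -301.16387939453125), (65.94058990478516, 13.595847129821777), 3.0001797676086426) [ 607.23572445 -307.85529109   74.11258933] [ 672.69921766 -292.77441776   87.82031769] [ 638.7350498  -301.34330367   81.74230223]
rim ((552.546875, -117.88909912109375), (126.55500793457031, 309.5795593261719), 2.837611436843872)
blue 0 240 [ 559.48484166 -103.12128324   68.51972682] ((569.69970703125, -82.21678924560547), (114.39840698242188, 79.572265625), 61.897212982177734) 20.241071524430257 99.0958630995532
blue 80 92 [ 557.32792789 -101.93835507   90.72832812] ((557.75341796875, -99.49516296386719), (63.13719940185547, 18.831493377685547), 14.913459777832031) 80.65879142206312 99.0958630995532
```

View pics/scene2.png

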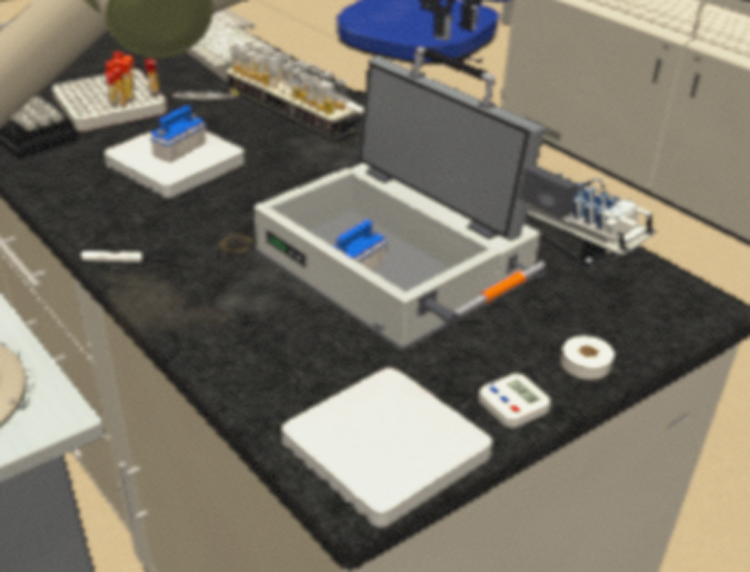

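```bash
sed -i 's/^O=.*/O=np.array([617.5,-111.2]); YAW=np.radians(4.5)/' h.py
python3 - <<'E'
from h import *
g=rod(0,88); print(g)
rows([[g[0]-50,g[1],365],[g[0],g[1],200],[g[0],g[1],130]],94.5)
E
```

```text
[ 632.40722819 -300.61429341   78.        ]
t 6.95 tcp [711.2 -99.1 376.8] yaw 4.6 tilt [ 0.009  -0.0026 -1.    ] q6 -0.38 grip 0.451 F [ 1.2 -0.1  1.3]
[-19.05 -14.46   1.12] -89.9 -> [ 582.4 -300.6  365. ]
[-19.39  -9.63  17.66] -89.9 -> [ 632.4 -300.6  200. ]
[-19.37  -9.69  24.66] -89.9 -> [ 632.4 -300.6  130. ]
```

Request:
step_arm(
  plan="-19.3 -14.4 1 -90 45;-19.3 -14.4 1 -90 45;-19.3 -14.4 1 -90 45;-19.3 -14.4 1 -90 45;-19.3 -14.4 1 -90 45;-19.3 -14.4 1 -90 45;-19.3 -14.4 1 -90 45;-19.3 -12 6 -90 45;-19.3 -9.7 11 -90 45;-19.3 -9.7 16 -90 45",
)

```text
time_s: 7.95
eef_pos: [629.9, -298.4, 218.7]
ee_rot: [0.0, -0.004, 1.0, 0.0]
force: [0.9, -1.0, 0.2]
grip_width: 0.455
```

Run:
```python
from h import *
g=rod(0,88)
rows([[g[0],g[1],150],[g[0],g[1],59]],94.5)
```

```text
t 7.95 tcp [ 629.9 -298.4  218.7] yaw 90.43 tilt [ 2.e-04  4.e-04 -1.e+00] q6 -2.19 grip 0.455 F [ 0.9 -1.   0.2]
[-0.24 -0.22  6.87] -4.1 -> [ 632.4 -300.6  150. ]
[-0.24 -0.23 15.97] -4.1 -> [ 632.4 -300.6   59. ]
```

Request:
step_arm(
  plan="-0.2 -0.2 5 -4.1 45;-0.2 -0.2 7.9 -4.1 45;-0.2 -0.2 7.9 -4.1 45;-0.2 -0.2 7.9 -4.1 45",
)

```text
time_s: 8.35
eef_pos: [631.1, -301.3, 143.4]
ee_rot: [0.0, -0.036, 0.999, -0.0]
force: [0.3, -0.6, 0.3]
grip_width: 0.451
```

Run:
```python
from h import *
rgb,d,i=cap('wrist'); save('w3',rgb)
P,u,v=world(d,i); C=rgb[v,u].astype(int)
s=(C[:,0]>150)&(C[:,2]<90)&(C[:,0]-C[:,1]>50)&(C[:,1]-C[:,2]>15)&(P[:,1]<-270)&(P[:,1]>-330)&(P[:,2]>65)
if s.sum()>5: print(s.sum(),cv2.minAreaRect(P[s][:,:2].astype(np.float32)),P[s].min(0),P[s].max(0))
g=rod(0,88)
rows([[g[0],g[1],59]],94.5)
```

```text
1536 ((637.956787109375, -296.861328125), (67.93787384033203, 15.43388557434082), 4.161655426025391) [ 603.68703803 -306.86067045   77.65325658] [ 672.16812195 -286.81681952   87.34610236]
t 8.4 tcp [ 631.6 -301.7  144.8] yaw 94.1 tilt [ 0.0027 -0.0019 -1.    ] q6 -2.26 grip 0.45 F [0.1 0.2 1.1]
[-0.07  0.12  8.58] -0.4 -> [ 632.4 -300.6   59. ]
```

View pics/w3.png

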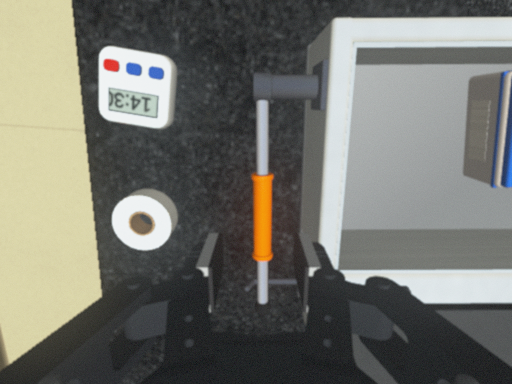

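Request:
step_arm(
  plan="0 0.2 4 0 45;0 0.2 8 0 45;0 0.2 8.5 0 45;0 0.2 8.5 0 45;0 0.2 8.5 0 0;0 0.2 8.5 0 0;0 0.2 8.5 0 0;0 0.2 8.5 0 0;0 0.2 8.5 0 0",
  grip_force=25,
)

```text
time_s: 9.3
eef_pos: [631.6, -298.5, 59.0]
ee_rot: [0.001, -0.036, 0.999, 0.0]
force: [1.0, 4.9, 1.2]
grip_width: 0.15
```

Run:
```python
from h import *
s,p,R=pose(); 
piv=rod(0,0); c=np.cos(YAW); sn=np.sin(YAW)
r=(p[:2]-piv[:2])@[c,sn]; print('r',r)
b=p-rod(0,r)
rows([b+rod(a,r) for a in np.linspace(.081,.81,10)])
```

```text
r 87.4101920556315
t 9.3 tcp [ 631.6 -298.5   59. ] yaw 94.15 tilt [ 1.8e-03  5.0e-04 -1.0e+00] q6 -2.25 grip 0.15 F [1.  4.9 1.2]
[ 0.03  0.   -0.71] 0 -> [ 631.4 -298.5   66.1]
[ 0.11 -0.   -1.41] 0 -> [ 630.5 -298.6   73.1]
[ 0.25 -0.   -2.1 ] 0 -> [ 629.1 -298.7   80.1]
[ 0.45 -0.   -2.78] 0 -> [ 627.1 -298.9   86.9]
[ 0.7  -0.   -3.45] 0 -> [ 624.6 -299.1   93.5]
[ 1.   -0.   -4.08] 0 -> [ 621.6 -299.3   99.9]
[ 1.36 -0.01 -4.7 ] 0 -> [ 618.  -299.6  106. ]
[ 1.76 -0.01 -5.28] 0 -> [ 614.  -299.9  111.8]
[ 2.21 -0.01 -5.83] 0 -> [ 609.5 -300.2  117.3]
[ 2.7  -0.01 -6.34] 0 -> [ 604.6 -300.6  122.4]
```

Request:
step_arm(
  plan="0.03 0 -0.7 0 0;0.1 0 -1.4 0 0;0.25 0 -2.1 0 0;0.45 0 -2.8 0 0;0.7 0 -3.45 0 0;1 0 -4.1 0 0;1.35 0 -4.7 0 0;1.75 0 -5.3 0 0;2.2 0 -5.85 0 0;2.7 0 -6.35 0 0",
)

```text
time_s: 10.3
eef_pos: [603.8, -300.6, 121.5]
ee_rot: [0.0, -0.036, 0.999, 0.001]
force: [1.2, 4.8, -4.5]
grip_width: 0.154
```

```bash
cat > rodm.py <<'E'
from h import *
def rodangle():
    for c in ['scene','side']:
        rgb,d,i=cap(c); P,u,v=world(d,i); C=rgb[v,u].astype(int)
        s=(C[:,0]>150)&(C[:,2]<90)&(C[:,0]-C[:,1]>50)&(C[:,1]-C[:,2]>15)&(P[:,1]<-270)&(P[:,1]>-330)&(P[:,2]>65)&(P[:,0]>500)&(P[:,0]<700)
        lx=(P[:,:2]-O)@[np.cos(YAW),np.sin(YAW)]; ly=(P[:,:2]-O)@[-np.sin(YAW),np.cos(YAW)]
        def rep(n,s):
            m=np.array([np.median(lx[s]),np.median(ly[s]),np.median(P[s,2])]); print(c,n,s.sum(),m.round(1),'ang',np.arctan2(m[2]-78,m[0]+88).round(3))
        if s.sum()>3: rep('orange',s)
        s=(C.max(1)<70)&(np.abs(ly+190)<12)&(P[:,2]>180)&(P[:,2]<225)&(lx>0)&(lx<60)
        if s.sum()>2: rep('ball',s)
        s=(np.abs(ly+190)<10)&(np.hypot(lx+88,P[:,2]-78)>130)&(np.hypot(lx+88,P[:,2]-78)<185)&(P[:,2]>100)&(lx<60)
        if s.sum()>3:
            a=np.arctan2(P[s,2]-78,lx[s]+88); print(c,'rodtipseg',s.sum(),np.median(a).round(3),np.percentile(a,[20,80]).round(3))
    return rgb
E
python3 - <<'E'
from rodm import *
s,p,R=pose(); print(p,s['force'],s['grip_width'])
rodangle()
E
```

```text
[ 603.75578078 -300.61470817  121.48954003] [ 1.17448879  4.82050502 -4.5425138 ] 0.15400520866371284
scene orange 30 [ -41.4 -189.8  129.3] ang 0.834
scene ball 11 [  37.1 -186.7  199.2] ang 0.769
scene rodtipseg 85 1.248 [0.773 1.442]
side orange 20 [ -42.  -193.5  128.3] ang 0.829
side ball 6 [  39.4 -190.3  201.4] ang 0.77
side rodtipseg 72 0.776 [0.758 1.269]
```

Request:
step_arm(
  plan="0 0 0 0 45;0 0 0 0 45;0 0 0 0 45;0 0 -4 0 45;0 0 -8 0 45;1 0 -12 0 45;2 0 -16 0 45;2 0 -18 0 45;2 0 -18 0 45;2 0 -18 0 45",
)

```text
time_s: 11.4
eef_pos: [583.9, -302.9, 300.1]
ee_rot: [-0.0, -0.036, 0.999, 0.0]
force: [0.9, -0.2, 0.2]
grip_width: 0.452
```

```bash
cat > rodm.py <<'E'
from h import *
def rodangle():
    pts={}
    for c in ['scene','side','wrist']:
        rgb,d,i=cap(c); P,u,v=world(d,i); C=rgb[v,u].astype(int)
        lx=(P[:,:2]-O)@[np.cos(YAW),np.sin(YAW)]; ly=(P[:,:2]-O)@[-np.sin(YAW),np.cos(YAW)]; z=P[:,2]
        rr=np.hypot(lx+88,z-78); a=np.arctan2(z-78,lx+88)
        near=(np.abs(ly+190)<11)&(a>.6)&(a<1.0)&(rr>40)&(rr<190)
        for n,lo,hi in (('low',40,62),('sleeve',66,120),('up',130,165),('ball',168,183)):
            s=near&(rr>lo)&(rr<hi)
            if s.sum()>2: print(c,n,s.sum(),'ang',a[s].mean().round(3),'std',a[s].std().round(3),'y',ly[s].mean().round(1))
        s=near&(rr<165)
        if s.sum()>5:
            X=np.c_[lx[s],z[s]]; vx,vy,_,_=cv2.fitLine(X.astype(np.float32),cv2.DIST_HUBER,0,.01,.01).ravel(); print(c,'slope',np.arctan2(vy,vx).round(3))
    return rgb
E
python3 - <<'E'
from rodm import *
s,p,R=pose(); print(p,s['force'],s['grip_width'])
save('w4',rodangle())
E
```

```text
[ 583.90387857 -302.85575653  300.14022632] [ 0.87671488 -0.17648771  0.21037203] 0.45150692156857114
scene low 24 ang 0.805 std 0.054 y -189.6
scene sleeve 86 ang 0.791 std 0.041 y -190.5
scene up 33 ang 0.766 std 0.018 y -189.3
scene ball 17 ang 0.764 std 0.021 y -189.9
scene slope 0.743
side low 21 ang 0.782 std 0.055 y -190.6
side sleeve 82 ang 0.786 std 0.039 y -191.9
side up 38 ang 0.759 std 0.021 y -189.7
side ball 17 ang 0.77 std 0.012 y -191.8
side slope 0.728
wrist low 119 ang 0.801 std 0.033 y -186.2
wrist sleeve 580 ang 0.794 std 0.021 y -186.4
wrist up 273 ang 0.765 std 0.008 y -186.3
wrist ball 162 ang 0.771 std 0.01 y -186.6
wrist slope 0.731
```

View pics/w4.png

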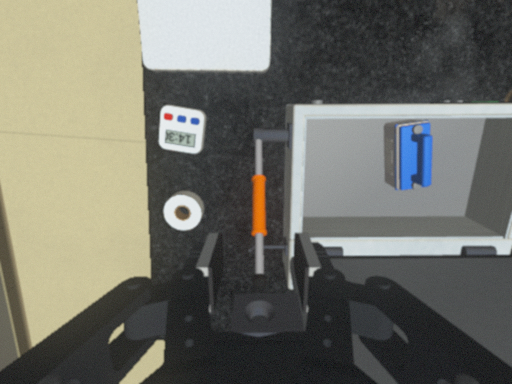

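Run:
```python
from h import *
t=cw(-22.9,-188,118.2); rows([[t[0],t[1],200],t])
```

```text
t 11.55 tcp [ 583.8 -302.6  299.1] yaw 94.11 tilt [-0.0023  0.0017 -1.    ] q6 -2.3 grip 0.45 F [0.7 0.4 0.5]
[-2.59  0.02  9.9 ] 0 -> [ 609.4 -300.4  200. ]
[-2.61  0.   18.08] 0 -> [ 609.4 -300.4  118.2]
```

Request:
step_arm(
  plan="-2.6 0 5 0 45;-2.6 0 10 0 45;-2.6 0 14 0 45;-2.6 0 18.1 0 45;-2.6 0 18.1 0 45;-2.6 0 18.1 0 0;-2.6 0 18.1 0 0;-2.6 0 18.1 0 0;-2.6 0 18.1 0 0;-2.6 0 18.1 0 0",
  grip_force=40,
)

```text
time_s: 12.55
eef_pos: [610.7, -300.1, 122.5]
ee_rot: [0.001, -0.036, 0.999, -0.0]
force: [-0.1, 5.4, -1.3]
grip_width: 0.149
```

Request:
step_arm(
  plan="0.25 0 -0.25 0 0;0.5 0 -0.5 0 0;0.55 0 -0.55 0 0;0.55 0 -0.55 0 0;0.55 0 -0.55 0 45;0.55 0 -0.55 0 45;0.55 0 -0.55 0 45;1 0 -6 0 45;2 0 -12 0 45;3 0 -18 0 45",
)

```text
time_s: 13.55
eef_pos: [583.8, -302.8, 276.4]
ee_rot: [0.0, -0.036, 0.999, -0.0]
force: [0.1, -0.8, 0.7]
grip_width: 0.448
```

Run:
```python
from rodm import *
rodangle()
h=lidp(1.66); rows([[h[0],h[1],400],[h[0],h[1],h[2]-19]],4.5)
```

```text
scene low 21 ang 0.866 std 0.046 y -189.8
scene sleeve 88 ang 0.858 std 0.032 y -189.9
scene up 33 ang 0.838 std 0.015 y -189.5
scene ball 18 ang 0.845 std 0.019 y -190.2
scene slope 0.828
side low 22 ang 0.845 std 0.064 y -191.0
side sleeve 83 ang 0.852 std 0.041 y -191.4
side up 31 ang 0.837 std 0.021 y -190.5
side ball 18 ang 0.838 std 0.018 y -191.3
side slope 0.824
wrist low 115 ang 0.878 std 0.029 y -186.6
wrist sleeve 633 ang 0.866 std 0.019 y -186.4
wrist up 330 ang 0.835 std 0.008 y -186.8
wrist ball 197 ang 0.84 std 0.012 y -186.7
wrist slope 0.797
t 13.7 tcp [ 584.7 -303.6  278.4] yaw 94.08 tilt [ 0.0063 -0.0052 -1.    ] q6 -2.3 grip 0.449 F [ 0.2  0.1 -0.8]
[-14.15  18.96 -12.19] 89.6 -> [ 711.7 -103.8  400. ]
[-14.1   19.01  -3.09] 89.6 -> [ 711.7 -103.8  309. ]
```

Request:
step_arm(
  plan="0 2 -5 8 45;0 4 -10 17 45;-3 8 -12.2 26 45;-7 12 -12.2 34 45;-11 16 -12.2 43 45;-14.1 19.2 -12.2 52 45;-14.1 19.2 -12.2 60 45;-14.1 19.2 -12.2 69 45;-14.1 19.2 -12.2 78 45;-14.1 19.2 -12.2 86 45",
)

```text
time_s: 14.7
eef_pos: [704.5, -100.0, 389.8]
ee_rot: [0.002, 0.646, 0.763, 0.001]
force: [0.1, 0.2, 0.4]
grip_width: 0.45
```

Run:
```python
from h import *
rgb,d,i=cap('wrist'); P,u,v=world(d,i); C=rgb[v,u].astype(int)
s=(C.max(1)<60)&(P[:,2]>318)&(P[:,2]<345)&(abs(P[:,0]-711)<30)
if s.sum()>5: print(s.sum(),cv2.minAreaRect(P[s][:,:2].astype(np.float32)),P[s].min(0),P[s].max(0))
rows([[711,-102,400],[711,-102,311]],4.5)
```

```text
2582 ((712.649658203125, -100.3545150756836), (17.101964950561523, 99.71794891357422), 4.466091632843018) [ 700.37406502 -150.52003369  325.31881311] [724.89038876 -50.10905769 336.15086469]
t 14.75 tcp [ 704.4 -100.1  389.9] yaw 9.07 tilt [ 3.6e-03 -4.0e-04 -1.0e+00] q6 -0.46 grip 0.446 F [ 1.3 -0.3 -0.5]
[-0.29  0.62 -1.01] 4.6 -> [ 711 -102  400]
[-0.28  0.59  7.89] 4.6 -> [ 711 -102  311]
```

Request:
step_arm(
  plan="-0.2 0.75 0 4.6 45;-0.2 0.75 0 4.6 45;-0.2 0.75 4 4.6 45;-0.2 0.75 8 4.6 45;-0.2 0.75 8 4.6 45;-0.2 0.75 8 4.6 0;-0.2 0.75 8 4.6 0;-0.2 0.75 8 4.6 0;-0.2 0.75 8 4.6 0;-0.2 0.75 8 4.6 0",
)

```text
time_s: 15.75
eef_pos: [712.5, -101.4, 315.8]
ee_rot: [0.005, 0.674, 0.739, 0.002]
force: [-8.3, 0.1, -0.2]
grip_width: 0.166
```

Run:
```python
from h import *
s,p,R=pose()
b0=np.array([450.5,-120.1,94.9])-lidp(0); print(p-b0-lidp(1.66))
b=p-lidp(1.66)
rows([b+lidp(t) for t in (1.6,1.55,1.5,1.45,1.4,1.37,1.34,1.31,1.29,1.27)])
```

```text
[ 0.37887874 -1.84539037  4.87156446]
t 15.75 tcp [ 712.5 -101.4  315.8] yaw 5.27 tilt [ 0.01   -0.0031 -0.9999] q6 -0.4 grip 0.166 F [-8.3  0.1 -0.2]
[ 0.02 -1.37 -0.17] 0 -> [ 698.8 -102.4  317.3]
[ 0.03 -2.52 -0.24] 0 -> [ 687.4 -103.3  318. ]
[ 0.05 -3.67 -0.26] 0 -> [ 675.9 -104.2  318. ]
[ 0.06 -4.82 -0.22] 0 -> [ 664.4 -105.1  317.5]
[ 0.08 -5.97 -0.13] 0 -> [ 653.  -106.   316.5]
[ 0.09 -6.65 -0.04] 0 -> [ 646.2 -106.6  315.5]
[ 0.1  -7.34  0.07] 0 -> [ 639.4 -107.1  314.4]
[ 0.11 -8.02  0.19] 0 -> [ 632.6 -107.6  313.1]
[ 0.12 -8.47  0.29] 0 -> [ 628.1 -108.   312.1]
[ 0.12 -8.92  0.39] 0 -> [ 623.7 -108.3  311. ]
```

Request:
step_arm(
  plan="0 -0.7 -0.1 0 0;0 -1.4 -0.2 0 0;0 -2.1 -0.2 0 0;0 -2.9 -0.25 0 0;0 -3.7 -0.25 0 0;0 -4.5 -0.25 0 0;0 -5.3 -0.2 0 0;0.1 -6.1 -0.1 0 0;0.1 -6.7 0 0 0;0.1 -7.3 0.1 0 0",
)

```text
time_s: 16.75
eef_pos: [640.7, -106.9, 314.6]
ee_rot: [0.006, 0.674, 0.739, 0.003]
force: [-1.5, 1.8, 7.8]
grip_width: 0.168
```

Run:
```python
from h import *
rows([[628,-107.5,312.5],[623.7,-108,311.3]])
rgb,d,i=cap('side'); save('s5',cv2.resize(rgb[150:330,200:400],None,fx=3,fy=3,interpolation=cv2.INTER_CUBIC))
```

```text
t 16.75 tcp [ 640.7 -106.9  314.6] yaw 5.3 tilt [ 0.0136 -0.0034 -0.9999] q6 -0.44 grip 0.168 F [-1.5  1.8  7.8]
[ 0.06 -1.27  0.19] 0 -> [ 628.  -107.5  312.5]
[ 0.05 -1.7   0.31] 0 -> [ 623.7 -108.   311.3]
```

View pics/s5.png

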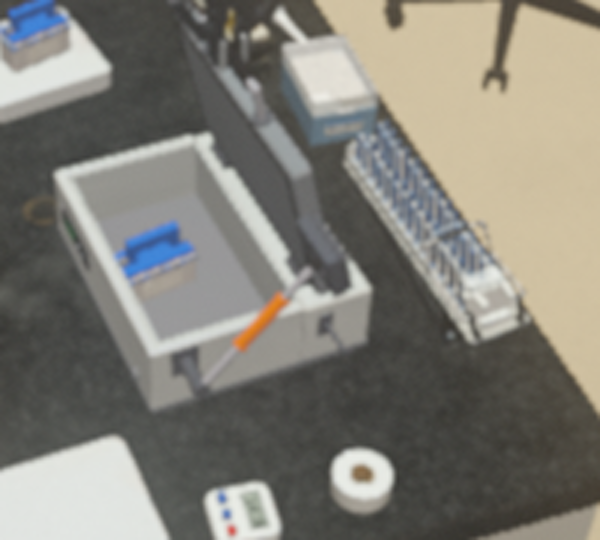

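Request:
step_arm(
  plan="0 -0.3 0.05 0 0;0 -0.6 0.1 0 0;0 -0.9 0.15 0 0;0 -1.2 0.2 0 0;0 -1.4 0.25 0 0;0 -1.4 0.25 0 0",
)

```text
time_s: 17.4
eef_pos: [626.5, -108.0, 311.6]
ee_rot: [0.005, 0.674, 0.739, 0.003]
force: [-3.2, 1.8, 7.1]
grip_width: 0.169
```

Run:
```python
from rodm import *
rows([[623.7,-108,311.3]])
rodangle()
```

```text
t 17.4 tcp [ 626.5 -108.   311.6] yaw 5.3 tilt [ 0.0119 -0.0027 -0.9999] q6 -0.45 grip 0.169 F [-3.2  1.8  7.1]
[ 0.02 -0.28  0.03] 0 -> [ 623.7 -108.   311.3]
scene low 23 ang 0.851 std 0.059 y -189.2
scene sleeve 87 ang 0.863 std 0.037 y -190.2
scene up 49 ang 0.799 std 0.057 y -190.5
scene ball 33 ang 0.869 std 0.053 y -190.3
scene slope 0.799
side low 23 ang 0.858 std 0.057 y -190.8
side sleeve 84 ang 0.857 std 0.042 y -191.9
side up 40 ang 0.819 std 0.04 y -190.3
side ball 13 ang 0.889 std 0.041 y -191.2
side slope 0.814
wrist sleeve 61 ang 0.82 std 0.031 y -181.2
wrist slope 1.367
```

Request:
step_arm(
  plan="0 -0.15 0.02 0 0;0 -0.3 0.05 0 0;0 -0.3 0.05 0 0;0 -0.3 0.05 0 0",
)

```text
time_s: 17.95
eef_pos: [623.7, -108.2, 311.0]
ee_rot: [0.005, 0.674, 0.739, 0.003]
force: [-2.9, 2.7, 6.4]
grip_width: 0.169
```

Request:
step_arm(
  plan="0 0 0 0 45;0 0 0 0 45;0 0 0 0 45;0 0 -3 0 45;0 0 -6 0 45;0 0 -10 0 45;0 -4 -10 0 45;0 -8 -10 0 45;0 -8 -10 0 45;0 -8 -10 0 45",
)

```text
time_s: 18.95
eef_pos: [542.2, -115.5, 407.3]
ee_rot: [0.003, 0.674, 0.739, 0.002]
force: [0.7, -0.7, -0.8]
grip_width: 0.451
```

```bash
cat > lidm.py <<'E'
from h import *
def lid():
    for c in ['scene','side']:
        rgb,d,i=cap(c); P,u,v=world(d,i); C=rgb[v,u].astype(int)
        lx=(P[:,:2]-O)@[np.cos(YAW),np.sin(YAW)]; ly=(P[:,:2]-O)@[-np.sin(YAW),np.cos(YAW)]; z=P[:,2]
        s=(ly>-130)&(ly<130)&(z>140)&(z<280)&(lx>-10)&(lx<80)
        X=np.c_[lx[s],z[s]]; vx,vy,x0,y0=cv2.fitLine(X.astype(np.float32),cv2.DIST_HUBER,0,.01,.01).ravel(); 
        a=np.arctan2(abs(vy),-vx*np.sign(vy)); t=(170-y0)/vy; print(c,'lid',s.sum(),a.round(3),'x@z170',(x0+vx*t).round(1))
        s=(C[:,0]>150)&(C[:,2]<90)&(C[:,0]-C[:,1]>50)&(C[:,1]-C[:,2]>15)&(P[:,1]<-270)&(P[:,1]>-330)&(z>65)
        print('sleeve ang',np.arctan2(z[s]-78,lx[s]+88).mean().round(3))
        im=rgb
    return im
E
python3 - <<'E'
from lidm import *
s,p,R=pose(); print(p,s['force'])
im=lid(); save('s6',cv2.resize(im[150:330,200:400],None,fx=3,fy=3,interpolation=cv2.INTER_CUBIC))
E
```

```text
[ 542.16940101 -115.49643034  407.31414096] [ 0.74193318 -0.72835264 -0.82153006]
scene lid 1620 1.258 x@z170 39.0
sleeve ang 0.867
side lid 508 1.262 x@z170 38.8
sleeve ang 0.862
```

View pics/s6.png

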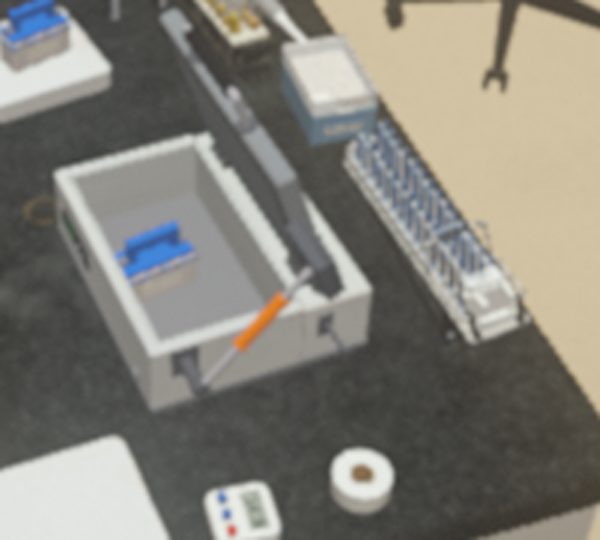

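Run:
```python
from h import *
rows([[535,-105,300]],94.5)
```

```text
t 19.05 tcp [ 543.1 -115.5  406.8] yaw 5.26 tilt [ 0.0066 -0.0012 -1.    ] q6 -0.51 grip 0.449 F [ 1.4 -0.5  0.5]
[ 1.14 -0.78 10.67] -89.2 -> [ 535 -105  300]
```

Request:
step_arm(
  plan="1.1 -0.8 3 -8.5 45;1.1 -0.8 6 -17 45;1.1 -0.8 9 -25.5 45;1.1 -0.8 10.7 -34 45;1.1 -0.8 10.7 -42.5 45;1.1 -0.8 10.7 -51 45;1.1 -0.8 10.7 -59.5 45;1.1 -0.8 10.7 -68 45;1.1 -0.8 10.7 -76.5 45;1.1 -0.8 10.7 -85 45",
)

```text
time_s: 20.05
eef_pos: [535.1, -105.3, 299.1]
ee_rot: [0.003, -0.006, 1.0, -0.0]
force: [-0.1, 0.2, -0.9]
grip_width: 0.452
```

Request:
step_arm(
  plan="0 0 0 -4.3 45;0 0 0 -4.3 45;0 0 0 -4.3 45",
)

```text
time_s: 20.35
eef_pos: [534.6, -105.2, 299.2]
ee_rot: [0.003, -0.039, 0.999, -0.001]
force: [-0.3, -0.2, 0.5]
grip_width: 0.455
```

Run:
```python
from lidm import *
lid()
rgb,d,i=cap('wrist'); save('w7',rgb); P,u,v=world(d,i); C=rgb[v,u].astype(int)
b=(C[:,2]-C[:,0]>60)&(P[:,2]>86)&(P[:,2]<104)&(P[:,0]>480)&(P[:,0]<670)
print('bar',b.sum(),cv2.minAreaRect(P[b][:,:2].astype(np.float32)),np.median(P[b],0))
b=(C[:,2]-C[:,0]>40)&(P[:,2]>60)&(P[:,2]<75)&(P[:,0]>480)&(P[:,0]<670)
print('top',b.sum(),cv2.minAreaRect(P[b][:,:2].astype(np.float32)),np.median(P[b],0))
rows([[553,-100,160],[553,-100,71]],94.5)
```

```text
scene lid 1479 1.259 x@z170 39.0
sleeve ang 0.868
side lid 491 1.261 x@z170 38.8
sleeve ang 0.862
bar 463 ((558.5820922851562, -95.99827575683594), (62.99905776977539, 12.00258731842041), 12.43638801574707) [557.04348919 -96.26039099  93.59725351]
top 1162 ((558.8828735351562, -95.94458770751953), (85.73345947265625, 37.9619026184082), 12.42995548248291) [555.7107174  -95.84390764  64.95749359]
t 20.5 tcp [ 534.3 -105.2  299.4] yaw 94.49 tilt [ 5.6e-03 -9.0e-04 -1.0e+00] q6 -2.06 grip 0.449 F [-0.6  0.3 -0.3]
[-1.83  0.39 13.94] -0.0 -> [ 553 -100  160]
[-1.78  0.4  22.84] -0.0 -> [ 553 -100   71]
```

View pics/w7.png

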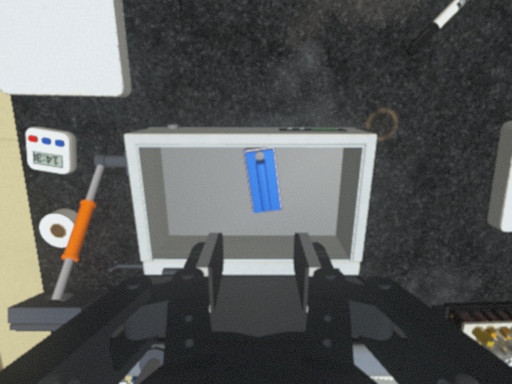

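Run:
```python
from h import *
rows([[553,-98.5,160],[553,-98.5,73]],102.3)
```

```text
t 20.5 tcp [ 534.3 -105.2  299.4] yaw 94.49 tilt [ 5.6e-03 -9.0e-04 -1.0e+00] q6 -2.06 grip 0.449 F [-0.6  0.3 -0.3]
[-1.84  0.54 13.94] -7.8 -> [553.  -98.5 160. ]
[-1.79  0.55 22.64] -7.8 -> [553.  -98.5  73. ]
```

Request:
step_arm(
  plan="-1.8 0.55 5 -7.8 45;-1.8 0.55 10 -7.8 45;-1.8 0.55 14 -7.8 45;-1.8 0.55 14 -7.8 45;-1.8 0.55 14 -7.8 45",
)

```text
time_s: 21.0
eef_pos: [552.9, -98.7, 160.9]
ee_rot: [0.003, -0.107, 0.994, -0.001]
force: [0.4, -0.4, 0.4]
grip_width: 0.451
```

Run:
```python
from h import *
rgb,d,i=cap('wrist'); P,u,v=world(d,i); C=rgb[v,u].astype(int)
b=(C[:,2]-C[:,0]>60)&(P[:,2]>86)&(P[:,2]<104)&(P[:,0]>480)&(P[:,0]<670)
print('bar',b.sum(),cv2.minAreaRect(P[b][:,:2].astype(np.float32)),np.median(P[b],0))
rows([[553,-98.5,73]],102.3)
```

```text
bar 1156 ((558.5574951171875, -96.37640380859375), (62.94192886352539, 11.469911575317383), 12.665044784545898) [556.0127949  -96.68565924  93.72898922]
t 21.05 tcp [553.5 -98.9 162.1] yaw 102.33 tilt [ 0.0091 -0.0023 -1.    ] q6 -2.17 grip 0.449 F [-0.1  0.7  0.1]
[0.11 0.09 8.91] 0.0 -> [553.  -98.5  73. ]
```

Request:
step_arm(
  plan="0 0.1 4 0 45;0 0.1 7.5 0 45;0 0.1 8.8 0 45;0 0.1 8.8 0 45;0 0.1 8.8 0 0;0 0.1 8.8 0 0;0 0.1 8.8 0 0;0 0.1 8.8 0 0;0 0.1 8.8 0 0",
  grip_force=40,
)

```text
time_s: 21.95
eef_pos: [553.9, -98.2, 73.8]
ee_rot: [0.005, -0.108, 0.994, -0.002]
force: [-0.0, -0.2, 7.1]
grip_width: 0.13
```

Request:
step_arm(
  plan="0 0 -0.5 0 0;0 0 -2 0 0;0 0 -4 0 0;0.5 0 -7 0 0;1 0 -10 0 0;2 0 -13 0 0;3 0 -16 0 0;3 0 -18 0 0;3 0 -18 0 0;3 0 -18 0 0",
)

```text
time_s: 22.95
eef_pos: [522.1, -103.6, 250.8]
ee_rot: [0.003, -0.108, 0.994, -0.001]
force: [-0.2, -0.1, -2.1]
grip_width: 0.128
```

Run:
```python
from lidm import *
lid()
for c in ['scene','side']:
    rgb,d,i=cap(c); P,u,v=world(d,i); C=rgb[v,u].astype(int)
    pb=(P[:,0]>400)&(P[:,0]<650)&(P[:,1]>220)&(P[:,1]<480)
    blue=pb&(C[:,2]-C[:,0]>50)
    for n,s in (('bar',blue&(P[:,2]>98)&(P[:,2]<116)),('top',blue&(P[:,2]>74)&(P[:,2]<86)),('pad',pb&(P[:,2]>23)&(P[:,2]<32))):
        if s.sum()>4: print(c,n,s.sum(),cv2.minAreaRect(P[s][:,:2].astype(np.float32)),np.median(P[s],0))
    save('p8'+c,cv2.resize(rgb[100:260,130:330],None,fx=4,fy=3.6,interpolation=cv2.INTER_CUBIC))
rows([[450,300,250]])
```

```text
scene lid 1367 1.26 x@z170 38.9
sleeve ang 0.863
side lid 498 1.263 x@z170 38.8
sleeve ang 0.866
scene bar 43 ((528.5310668945312, 340.72711181640625), (62.23991394042969, 16.309154510498047), 18.777862548828125) [524.80691168 340.42238515 105.83159964]
scene top 88 ((529.4471435546875, 341.84423828125), (85.41609954833984, 38.800140380859375), 19.057937622070312) [531.34479453 335.84736025  78.76398129]
scene pad 574 ((521.4876098632812, 346.9247131347656), (169.6246337890625, 172.20005798339844), 9.787213325500488) [492.03645119 317.08415901  26.21312472]
side bar 57 ((533.391845703125, 340.9425354003906), (65.05223846435547, 22.79216766357422), 19.177122116088867) [533.73978181 340.09442269 104.16315121]
side top 84 ((534.5900268554688, 337.656982421875), (84.0715103149414, 32.11546325683594), 16.51877212524414) [533.46314828 334.52439959  78.6705345 ]
side pad 448 ((521.319580078125, 343.7378234863281), (166.55239868164062, 173.86395263671875), 8.498190879821777) [484.66249581 315.45588484  26.46562257]
t 23.15 tcp [ 522.  -103.6  250.1] yaw 102.35 tilt [ 0.0036  0.     -1.    ] q6 -2.2 grip 0.132 F [ 0.2  0.4 -1.6]
[-1.600e+00  4.097e+01 -1.000e-02] 0 -> [450 300 250]
```

Request:
step_arm(
  plan="0 4.5 -1 0 0;0 9 -1 0 0;-2 14 -1 0 0;-5 19 -1 0 0;-8 24 -1 0 0;-10.5 29 -1 0 0;-13 33 -1 0 0;-15 37 -1 0 0;-16 40 -1 0 0;-16.2 42.4 -1 0 0",
)

```text
time_s: 24.15
eef_pos: [589.5, 348.6, 258.9]
ee_rot: [0.002, -0.109, 0.994, -0.001]
force: [0.1, 0.2, -1.8]
grip_width: 0.129
```

Request:
step_arm(
  plan="0 0 0 0 0;0 0 0 0 0;0 0 0 0 0",
)

```text
time_s: 24.45
eef_pos: [590.1, 343.9, 261.1]
ee_rot: [0.002, -0.107, 0.994, -0.001]
force: [-1.5, 0.4, -1.5]
grip_width: 0.136
```

```bash
cat > padm.py <<'E'
from h import *
def padm(n):
    rgb,d,i=cap('wrist'); save(n,rgb); P,u,v=world(d,i); C=rgb[v,u].astype(int)
    pb=(P[:,0]>380)&(P[:,0]<660)&(P[:,1]>200)&(P[:,1]<500)
    blue=pb&(C[:,2]-C[:,0]>50)
    for n,s in (('bar',blue&(P[:,2]>98)&(P[:,2]<118)),('top',blue&(P[:,2]>74)&(P[:,2]<88)),('pad',pb&(P[:,2]>22)&(P[:,2]<34))):
        if s.sum()>4: print(n,s.sum(),cv2.minAreaRect(P[s][:,:2].astype(np.float32)),np.median(P[s],0), cv2.boxPoints(cv2.minAreaRect(P[s][:,:2].astype(np.float32))).round().tolist())
    rows([[0,0,0]])
E
python3 -c "
from padm import *
padm('w9')"
```

```text
bar 770 ((532.0940551757812, 345.2107238769531), (62.87470245361328, 11.947587013244629), 18.423276901245117) [530.6360161  344.67114973 107.13899452] [[500.0, 341.0], [504.0, 330.0], [564.0, 349.0], [560.0, 361.0]]
top 1833 ((532.391845703125, 345.34564208984375), (85.42589569091797, 37.93837356567383), 18.28407096862793) [529.09129885 343.77478024  78.42383421] [[486.0, 350.0], [498.0, 314.0], [579.0, 341.0], [567.0, 377.0]]
pad 14046 ((524.4265747070312, 351.3567810058594), (168.27609252929688, 168.82859802246094), 9.995838165283203) [502.96217374 358.16372853  25.8670454 ] [[427.0, 420.0], [456.0, 254.0], [622.0, 283.0], [593.0, 449.0]]
t 24.5 tcp [590.1 343.9 261.3] yaw 102.26 tilt [ 0.0054 -0.0012 -1.    ] q6 -1.43 grip 0.129 F [-1.3 -0.4 -1.5]
[ 65.1  -21.    25.85] 0 -> [0 0 0]
```

View pics/w9.png

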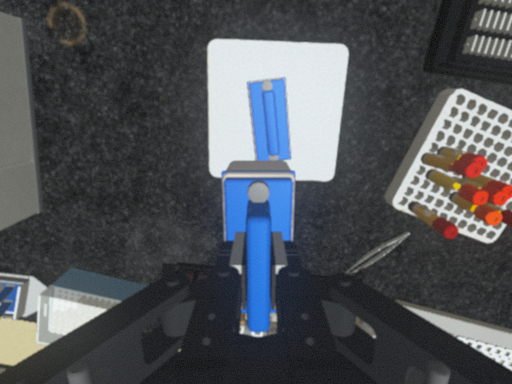

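Request:
step_arm(
  plan="3.3 3.3 0 -3 0;6.65 6.5 0 -6 0;6.65 6.5 4 -6 0;6.65 6.5 7.5 -6 0;6.65 6.5 9 -6 0;6.65 6.5 9 -6 0;6.65 6.5 9 -6 0;6.65 6.5 9 -6 0",
)

```text
time_s: 25.3
eef_pos: [512.3, 394.2, 172.7]
ee_rot: [0.004, -0.159, 0.987, -0.0]
force: [0.1, -0.4, -1.0]
grip_width: 0.131
```

Run:
```python
from h import *
rgb,d,i=cap('wrist'); P,u,v=world(d,i); C=rgb[v,u].astype(int)
s=(C[:,2]-C[:,0]>50)&(P[:,0]>380)&(P[:,1]>200)
for n,lo,hi in (('outbar',98,118),('outtop',74,88),('heldtop',128,150),('heldbar',158,190)):
    q=P[s&(P[:,2]>lo)&(P[:,2]<hi)]
    if len(q)>5: print(n,len(q),cv2.minAreaRect(q[:,:2].astype(np.float32)),np.median(q,0))
for c in ('scene','side'):
    rgb,d,i=cap(c); P,u,v=world(d,i); C=rgb[v,u].astype(int)
    s=(C[:,2]-C[:,0]>50)&(P[:,0]>420)&(P[:,0]<620)&(P[:,1]>270)&(P[:,1]<480)
    for n,lo,hi in (('out',70,116),('held',126,190)):
        q=P[s&(P[:,2]>lo)&(P[:,2]<hi)]
        if len(q)>5: print(c,n,len(q),cv2.minAreaRect(q[:,:2].astype(np.float32)),np.median(q,0))
rows([[511.1,392.9,172],[511.1,392.9,89]],108.3)
```

```text
outbar 1352 ((531.8289184570312, 345.1406555175781), (63.884010314941406, 12.422425270080566), 18.395519256591797) [528.38995654 345.29089081 107.14225482]
outtop 2466 ((532.293701171875, 345.0688781738281), (86.02418518066406, 38.20899200439453), 18.557369232177734) [524.17524334 349.28961504  78.52218836]
heldbar 3113 ((517.7344360351562, 396.42608642578125), (85.28684997558594, 38.029449462890625), 18.234600067138672) [489.57376911 386.77033685 163.41789255]
scene out 162 ((532.1691284179688, 338.6477355957031), (84.52813720703125, 34.65772247314453), 11.49534797668457) [528.46706073 337.09744461  81.4679096 ]
scene held 112 ((514.5040283203125, 393.757568359375), (87.94129943847656, 41.729530334472656), 22.09961700439453) [511.8551815  387.26539165 165.45225994]
side out 171 ((533.4285888671875, 338.6199951171875), (84.24336242675781, 36.29649353027344), 19.983396530151367) [533.24103061 338.26280714  82.53286247]
side held 122 ((518.4207153320312, 387.05157470703125), (84.12974548339844, 37.24824905395508), 16.579673767089844) [516.50753611 385.99960176 165.57568199]
t 25.45 tcp [511.8 394.3 171.9] yaw 108.34 tilt [ 7.2e-03 -1.0e-04 -1.0e+00] q6 -1.41 grip 0.129 F [-0.1 -0.7 -2.2]
[ 0.11 -0.11 -0.01] 0.0 -> [511.1 392.9 172. ]
[ 0.17 -0.09  8.29] 0.0 -> [511.1 392.9  89. ]
```

Request:
step_arm(
  plan="0 0 3 0 0;0 0 6 0 0;0 0 7.5 0 0;0 0 8 0 0;0 0 8.25 0 0;0 0 8.35 0 0;0 0 8.35 0 0",
)

```text
time_s: 26.15
eef_pos: [512.4, 394.4, 88.4]
ee_rot: [0.004, -0.159, 0.987, -0.001]
force: [-0.0, 1.0, -2.3]
grip_width: 0.131
```

Run:
```python
from h import *
rows([[511.1,392.9,88]])
```

```text
t 26.15 tcp [512.4 394.4  88.4] yaw 108.35 tilt [ 7.2e-03 -1.0e-04 -1.0e+00] q6 -1.41 grip 0.131 F [-0.   1.  -2.3]
[ 0.17 -0.11  0.04] 0 -> [511.1 392.9  88. ]
```

Request:
step_arm(
  plan="0 0 0.1 0 0;0 0 0.15 0 0;0 0 0.15 0 0;0 0 0.15 0 35;0 0 0.15 0 35;0 0 0.15 0 35;0 0 -3 0 35;0 0 -8 0 35;0 0 -13 0 35;0 0 -17 0 35",
)

```text
time_s: 27.15
eef_pos: [510.9, 394.4, 260.6]
ee_rot: [0.004, -0.159, 0.987, -0.001]
force: [0.2, -0.1, -0.5]
grip_width: 0.352
```

Request:
step_arm(
  plan="-4 -5 -17 0 35;-4 -5 -17 0 35;-4 -5 -17 0 35;-4 -5 -17 0 35",
)

```text
time_s: 27.55
eef_pos: [563.8, 358.6, 431.5]
ee_rot: [0.005, -0.159, 0.987, -0.0]
force: [-0.4, 0.1, 1.1]
grip_width: 0.354
```

Run:
```python
from lidm import *
lid()
ims=[]
for c in ['scene','side']:
    rgb,d,i=cap(c); P,u,v=world(d,i); C=rgb[v,u].astype(int); ims.append(rgb)
    s=(C[:,2]-C[:,0]>50)&(P[:,0]>420)&(P[:,0]<620)&(P[:,1]>270)&(P[:,1]<480)&(P[:,2]>98)&(P[:,2]<116)
    lab=(P[s]@[-.314,.949,0])>( np.array([522,366,0])@[-.314,.949,0])
    for k in (0,1):
        q=P[s][lab==k]
        if len(q)>4: print(c,k,len(q),cv2.minAreaRect(q[:,:2].astype(np.float32)),np.median(q,0))
    for t in ('bench_timer','label_roll'):
        for r in spotter.regions_of(c,t)[:1]:
            Q,_,_=world(d,i,r['pixels']); print(c,t,round(r['conf'],2),np.median(Q,0).round())
save('fin',np.vstack([cv2.resize(m[110:310,130:430],(600,300)) for m in ims]))
rows([[0,0,0]])
```

```text
scene lid 1629 1.26 x@z170 38.9
sleeve ang 0.867
side lid 496 1.263 x@z170 38.8
sleeve ang 0.86
scene 0 46 ((530.7427978515625, 341.1612854003906), (62.595726013183594, 15.212945938110352), 18.609460830688477) [528.81193739 339.31872705 105.53784723]
scene 1 42 ((514.9223022460938, 393.3743896484375), (61.90895462036133, 15.932063102722168), 17.35543441772461) [518.44131772 391.10592829 104.93564148]
scene bench_timer 0.59 [ 544. -423.   16.]
scene label_roll 0.63 [ 666. -419.   20.]
side 0 56 ((530.7388916015625, 342.14337158203125), (66.57650756835938, 24.140888214111328), 20.178016662597656) [530.83817038 338.65331806 104.12259155]
side 1 49 ((515.6051025390625, 390.4891357421875), (66.54026794433594, 24.368494033813477), 24.587318420410156) [518.43227552 389.93315991 104.84965753]
side bench_timer 0.89 [ 548. -423.   16.]
side label_roll 0.55 [ 674. -422.   20.]
t 27.95 tcp [563.3 359.9 426.4] yaw 108.38 tilt [ 0.0031 -0.002  -1.    ] q6 -1.5 grip 0.354 F [ 0.6  0.3 -0.1]
[ 64.9  -16.27  42.54] 0 -> [0 0 0]
```

View pics/fin.png

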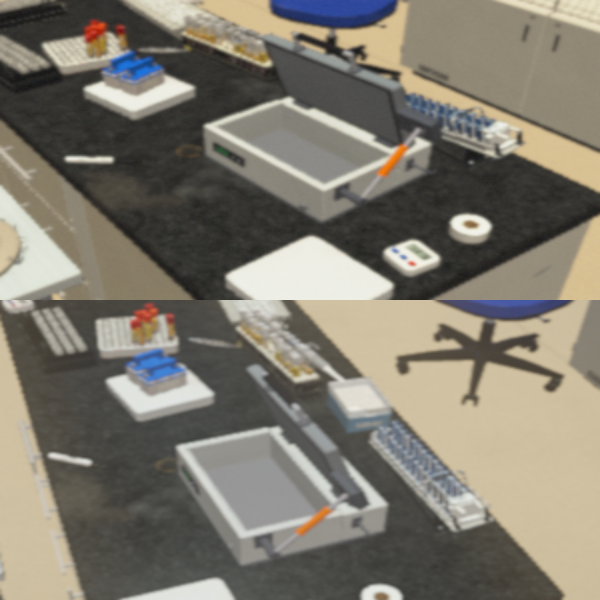

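```bash
python3 -c "
from rig import workorder; print(workorder.finish_job())"
```

```text
the job is handed in; nothing more can be done
None
```

I swung the lid right back, raised the rod and lowered the lid onto its ball. Then I took the cartridge out of the cooler, stood it on the foam pad beside the other one, and handed the job in at about 28 s.

The last checks, from the scene and side pictures:
- **Lid:** it stayed at about 1.26 rad through every check after I let go, so the rod is carrying it. I did not measure the ball's distance from its seat. Lid angle, rod angle and the picture all fit a seated ball.
- **Rod:** my first lift stopped at about 0.74 rad, because it slipped in the grip. I gripped it again and brought it to about 0.81.
- **Cartridge:** it stands upright about 47 mm left of the pad's centre, with a gap of roughly 11 mm to the other one. The cameras disagreed by 2–4 mm on sideways positions near the pad.
- **Other things:** the other cartridge, the timer and the label roll read within a few mm of where they started.
- **Hand:** it was clear of everything at the end, and the force reading was about zero.

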